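# Level the counting scale, zero it and load a parts box

## Task

Level the parts-counting scale with its pan empty by turning the two black screw knobs at its front corners until the bubble of the round vial sits inside the black ring, then press the green zero key fully down once it is level. After that set the small blue parts box gently in the middle of the steel pan, keep it upright, and leave the black parts box where it is.

Things in the scene. Friction and masses are not known exactly. Their poses are not given: they have to be found in the camera images.
- scale: White bench scale, 240 mm deep, 220 mm wide, on three feet: a fixed one under the rear, a foot screw at each front corner. Fixed on the bench. Origin on the bench under its middle; its x axis runs from its front (display) to its rear, y to its left, z up. The bubble runs to the higher side. Housing top 58 mm above the bench.
- screw_left_knob (a point): Centre of the left foot screw's fluted black knob: 44 mm across, 26 mm tall, top 98 mm up, free all round, at (-80, +150, 85) mm from the scale's origin. It only turns (0.06 N m) and stays put. Clockwise from above raises this corner: each rad moves the bubble 4.0 mm to -x and 4.5 mm to +y of the scale; back reverses. Starts 1.0 to 1.9 rad too far clockwise; stops far off.
- screw_right_knob (a point): The same knob on the right foot screw, at (-80, -150, 85) mm from the scale's origin. Clockwise from above raises this corner: each rad moves the bubble 4.0 mm to -x and 4.5 mm to -y of the scale; back reverses. Starts up to 1.9 rad off, either way. Both knobs' turns add.
- vial_center (a point): Centre of the round bull's-eye vial on the left of the scale's front panel: bright yellow-green disc 55 mm across in an aluminium bezel 64 mm across, with a thin black ring 25 mm across (inside) round its middle. At (-83, +66, 63) mm in the scale's frame.
- bubble_center (a point): Centre of the pale bubble (16 mm across) that floats in the vial; it lags about half a second behind a turn of a screw. The scale is level when this point lies over vial_center.
- pan_center (a point): Middle of the top face of the flat rectangular grey steel pan, 150 mm deep (x of the scale) and 190 mm wide (y of the scale), 68 mm above the bench, at (+40, 0) mm in the scale's frame.
- zero_key_top (a point): Middle of the top of the round green zero key, 24 mm across, on the right of the front panel at (-83, -79) mm in the scale's frame, its top 66 mm above the bench; it is pressed straight down.
- zero_key (a joint): Travel of the zero key in m: 0 is up, 0.005 fully down (a 4 N spring; it comes back up by itself).
- blue_box_center (a point): Centre, half-way up, of the small blue card box of parts (0.18 to 0.35 kg): 54 mm along its own x, 70 mm along its own y, 43 mm tall; above 22 mm from its underside it steps in to 48 x 64 mm. Open top, stands on the bench to the left or right of the scale, its place swapped at random with the black box.
- black_box_center (a point): Centre, half-way up, of the long low black card box of parts, 51 x 121 x 40 mm, that stands on the other side of the scale and must stay where it is.
Not all that is in view belongs to the job. What is shaped like the part that bears blue_box_center but turquoise is not meant.

How it is judged (in metres and radians):
On the way, in this order (a step that is already met when the one before it is completed fails the run):
1. the scale is level with its pan empty: the bubble rests inside the ring (horizontal distance between bubble_center and vial_center below 0.004 m and horizontal distance between blue_box_center and pan_center above 0.13 m), for 0.4 s.
2. the zero key is pressed down while the scale is level and the pan empty (all of step 1 and value of joint zero_key above 0.0035 m).
At the end, for the whole second after the job is handed in: The bubble rests inside the ring (its centre within 4 mm of the vial's), the zero key is up again, and the blue box stands upright and at rest on the steel pan, its centre within 35 mm of the pan's middle (horizontal distance between bubble_center and vial_center below 0.004 m and value of joint zero_key below 0.0015 m and horizontal distance between blue_box_center and pan_center below 0.035 m and z of blue_box_center in the frame of pan_center between 0.017 and 0.026 m and angle between blue_box_center's own z axis and vertical below 0.1 rad); the robot touches nothing.
It fails at once if the blue box is tipped by more than 35 degrees (angle between blue_box_center's own z axis and vertical above 0.6 rad).
It fails at once if the blue box is rammed on the scale (more than 100 N) (contact force between blue_box and scale above 100 N).
It fails at once if the blue box is let fall onto the scale (falling free at over 0.6 m/s, a drop of about 18 mm) (linear speed of blue_box above 0.6 m/s and horizontal distance between blue_box_center and pan_center below 0.12 m and contact force between the fingers and blue_box below 0.1 N).
It fails at once if the black box is moved from its place by more than 30 mm (distance of black_box_center from where it was at the start of the episode above 0.03 m).
It also fails if it takes over 61 s, if anything falls off the work surface, if the arm or the gripper's body presses on something with over 40 N, if the wrist force passes 120 N, or if a joint passes its speed limit or range.

## Robot

A 6-joint arm with a two-finger parallel gripper is mounted at the origin on a cart in front of the work surface, level with it; the furniture and walls round the work are solid. World frame = base frame: x ahead of the robot, y to its left, z up, the work surface at z = 0. Lengths are in m, angles in degrees, forces in N, time in s.
With the tool pointing down it reaches from about 0.4 to 0.825 m from the base axis. Payload 7 kg.
Tool frame: the origin (TCP) lies at the centre of the arm's flange, where the gripper is bolted on; the fingertips stand 178 mm ahead of it and the grasp point (between the pads) lies 159 mm ahead of it (r.finger_overhang is the distance from the TCP to the fingertips, in m); z points along the fingers, y is the direction in which the jaws open and shut (so a half turn about z gives the same grasp; the last joint's range is limited). The gripper opens to 88 mm and grips with 3 to 60 N. Pads are 19 mm wide; open, the fingers measure 130 mm over their backs; the gripper's body (78 mm by 193 mm) begins 47 mm behind the grasp point.
Start: joints at [84.632, 20.546, 0.682, 0, -70.136, -16.507], TCP at [0.252, 0.626, 0.405] pointing down, gripper open.
Joint ranges: [-176.03, 176.03], [-82.01, 121.73], [-58.28, 71.71], [-173.87, 95.51], [-174.79, -0.11], [-173.66, 173.66]. Speed limits (degrees/s): [136.94, 136.94, 172.46, 180, 180, 180].

## Interface

Orientations are given as [roll, pitch, yaw] about the fixed x, y, z axes, in that order (R = Rz(yaw) Ry(pitch) Rx(roll)).
In Python, from plant import r gives the robot as it stands.
- The arm moves only by the tool send_rows, never from a script. Its arguments are lists of equal length, an entry for each row: "xyz": the shift along the tool's x, y, z in units of 50 mm (1.0 is 50 mm), a list of three; "angular": the turn, a rotation vector about the tool's x, y, z in units of 6 degrees (1.0 is 6 degrees), a list of three; "grip": the finger opening in mm, from 0 to 87.6. In form: {"xyz": [[x, y, z], ...], "angular": [[wx, wy, wz], ...], "grip": [grip, ...]}. A call has 1 to 8 rows; each row shifts and turns the commanded pose from where the row before left it, along the tool's axes as they then stand; what a row does not reach is not made up. A row lasts 1/10 s, in which the tool goes at most 50 mm and 8.59 degrees, less where a joint would pass 70% of its speed; a pose out of reach is approached as far as the arm can. A call is refused whole if a number of a shift passes 1 or a number of a turn 1, either way. A call with a gripper value outside its range is refused whole. The fingers move at their own pace and stop on an object; "grip_force" is the grip in N (left out, the last holds). Time passes only in rows, so rows that do not move let the fingers close. It gives the time, the measured TCP pose, the force and the opening at its end, in the units of the state.
- r.get_state(): the state, without advancing time (a new reading comes with each control period).
- r.capture(name): name is "scene" or "top"; returns a dict with "img" (420x560x3 uint8, red, green, blue), "camera_matrix" (3x3 intrinsics, pixels), "pose" (4x4, takes a point from camera to world coordinates). Camera axes: x right, y down, z forward; pixel columns grow to the right and rows downward; lengths in m; the calibration is good to about 2 mm. A picture is of the moment at which its call begins. There is no depth.
- r.close_job(): hands the job in, once; it reports no verdict.
Trained networks look in the newest picture that a camera, given by its name, has taken for a name from the list of things; names that differ only in an ending like _2 or _b are one class to them, and where a whole thing is asked for, a point or a joint stands for the part that bears it (a point fixed in the world has none). Each returns a list of dicts, best first, with "conf" (0 to 1); they miss things now and then, are a little off and sometimes report something else, mostly with a low value. They report only what shows in the picture. A call takes as long as a camera call. They do not tell look-alikes from the thing itself.
- r.find_in(thing, camera): "at" ([x, y, z] in m, in world coordinates, good to about 4 mm: the middle of the surface that is visible of it).
- r.mark_of(thing, camera): "at" ([x, y, z] in m, in world coordinates, good to about 4 mm: a listed point, or the origin of a listed thing).
The state is a dict: "time_s": time; "joints": joint angles; "qd": joint speeds; "joint_torque": joint torques, N m; "tcp_pos": TCP position; "eef_rot": TCP orientation; "contact_force": force on the tool from outside, world axes, zero at the start; "moment": the same for the moment, N m; "gripper_width": finger opening in m.
Only numpy, scipy, OpenCV 4.12 (cv2) and the standard library are available. Lean on these libraries where they do the work, as an engineer would, in place of code of your own. Each camera call takes 0.05 s, during which the arm holds its last target. There are 200 camera calls.

## Working session

There is one attempt and no reset: what is moved stays moved. The work goes in short steps, Python scripts to look and compute and a tool call to move; the robot and the scene stay as the last step left them, time stands still between calls to the robot, and variables do not carry over. Pictures are saved under pics/ and viewed, about 8 in all and at most 12, crops included, and the job is handed in when it is done.

Besides the shell and the picture viewer there is one more tool, called as name(argument=value, ...), one argument or row to a line, values as JSON. send_rows: Moves the arm, as the interface text tells. Its arguments: {"type":"object","properties":{"xyz":{"type":"array","items":{"type":"array","items":{"type":"number"}}},"angular":{"type":"array","items":{"type":"array","items":{"type":"number"}}},"grip":{"type":"array","items":{"type":"number"}},"grip_force":{"type":"number"}},"required":["xyz","angular","grip"]}

```bash
mkdir -p pics; ls; cat > h.py <<'E'
from plant import r
import cv2, numpy as np
from scipy.spatial.transform import Rotation as R
def shot(cam,name=None,crop=None,scale=1):
    c=r.capture(cam); im=c["img"][:,:,::-1]
    if crop: im=im[crop[1]:crop[3],crop[0]:crop[2]]
    if scale!=1: im=cv2.resize(im,None,fx=scale,fy=scale,interpolation=cv2.INTER_CUBIC)
    if name: cv2.imwrite(f"pics/{name}.png",im)
    return c
def proj(c,p):
    T=np.linalg.inv(c["pose"]); q=T[:3,:3]@np.array(p)+T[:3,3]; u=c["camera_matrix"]@q; return (u[:2]/u[2]).round(1)
def ray(c,px,z):
    d=c["pose"][:3,:3]@np.linalg.solve(c["camera_matrix"],[px[0],px[1],1.]); o=c["pose"][:3,3]
    return o+d*(z-o[2])/d[2]
E
python3 - <<'E'
from h import *
c=shot("top","top0"); s=shot("scene","scene0")
for n in ["scale","screw_left_knob","screw_right_knob","vial_center","bubble_center","pan_center","zero_key_top","blue_box_center","black_box_center"]:
    for cam,cc in (("top",c),("scene",s)):
        print(n,cam,[(np.round(d["at"],3).tolist(),round(d["conf"],2),proj(cc,d["at"]).tolist()) for d in r.mark_of(n,cam)[:3]])
print(r.get_state())
E
```

```text
pics
scale top [([0.565, -0.029, -0.004], 0.73, [284.3, 193.5]), ([0.474, -0.342, 0.02], 0.35, [384.1, 220.2])]
scale scene [([0.572, -0.029, 0.003], 0.57, [299.7, 233.2])]
screw_left_knob top [([0.501, 0.128, 0.085], 0.59, [232.1, 207.6])]
screw_left_knob scene [([0.503, 0.126, 0.083], 0.47, [246.0, 202.1])]
screw_right_knob top [([0.475, -0.174, 0.089], 0.68, [333.8, 215.9])]
screw_right_knob scene [([0.472, -0.17, 0.084], 0.8, [316.8, 256.8]), ([0.493, 0.369, 0.026], 0.43, [195.1, 186.0])]
vial_center top [([0.489, 0.047, 0.062], 0.97, [259.6, 212.7])]
vial_center scene [([0.496, 0.044, 0.058], 0.75, [264.3, 221.7])]
bubble_center top [([0.495, 0.057, 0.062], 0.6, [256.2, 211.0])]
bubble_center scene []
pan_center top [([0.609, -0.034, 0.067], 0.79, [286.3, 174.3])]
pan_center scene [([0.608, -0.029, 0.07], 0.59, [308.0, 210.9])]
zero_key_top top [([0.477, -0.099, 0.069], 0.45, [307.9, 216.5])]
zero_key_top scene [([0.475, -0.097, 0.06], 0.4, [296.1, 248.4])]
blue_box_center top [([0.441, 0.222, 0.025], 0.91, [203.6, 230.1]), ([0.494, 0.373, 0.015], 0.72, [157.2, 214.1]), ([0.561,
[... 308 characters left out ...]
339, 0.021], 0.75, [369.3, 306.2])]
{'time_s': 1.0, 'joints': array([ 8.46308526e+01,  2.05454069e+01,  6.79547632e-01, -2.37525392e-03,
       -7.01353322e+01, -1.65062964e+01]), 'qd': array([ 0.01335802, -0.05391109,  0.01177971,  0.04140063, -0.0106229 ,
       -0.00214254]), 'joint_torque': array([-1.30326556e-03, -5.82395124e+01,  2.93303543e+01,  7.00265497e+00,
        1.25087987e-02, -5.53118213e-06]), 'tcp_pos': array([0.25150466, 0.6263502 , 0.40464618]), 'eef_rot': array([ 1.79998223e+02,  1.80332739e-03, -2.18762510e+01]), 'contact_force': array([ 0.06428338, -0.16692768, -0.62104765]), 'moment': array([-0.03425592, -0.00785681, -0.01937504]), 'gripper_width': 0.0876502891733617}
```

```bash
python3 -c "
import cv2
a=cv2.imread('pics/top0.png')[130:300,120:430]
cv2.imwrite('pics/t0c.png',cv2.resize(a,None,fx=2.5,fy=2.5,interpolation=cv2.INTER_CUBIC))"
```

```text
(no output)
```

View pics/t0c.png

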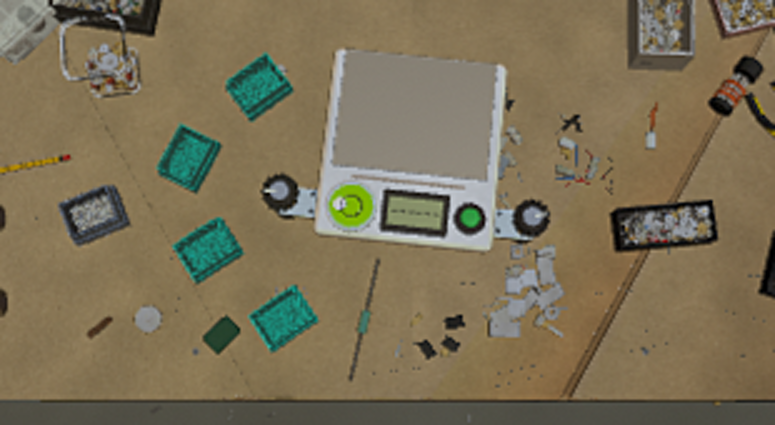

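View pics/scene0.png

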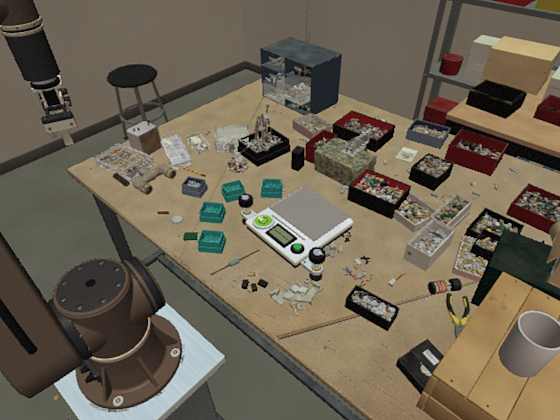

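Candidates for the blue box in the top picture are four turquoise boxes at (203,230), (196,193), (203,230 upper) and (224,165), and one slate-blue box at (157,214). The slate-blue one fits the description. I'll check it in a close crop, together with the vial.

```bash
python3 - <<'E'
from h import *
c=shot("top"); s=shot("scene")
f=lambda im,x,y,w,k:cv2.resize(im[y-w:y+w,x-w:x+w,::-1],(380,380),interpolation=cv2.INTER_CUBIC)
cv2.imwrite("pics/c1.png",np.hstack([f(c["img"],158,215,22,0),f(c["img"],259,212,13,0)]))
# vial
p=c["img"][199:226,245:274].astype(int); 
hsv=cv2.cvtColor(c["img"],cv2.COLOR_RGB2HSV)
for cam,cc,(x0,y0) in (("top",c,(259,212)),("scene",s,(264,221))):
    im=cc["img"]; w=14; sub=im[y0-w:y0+w,x0-w:x0+w].astype(int)
    g=((sub[:,:,1]-sub[:,:,2])>60); pts=np.argwhere(g)
    hull=cv2.convexHull(pts[:,::-1].astype(np.int32)); m=cv2.moments(hull); ctr=np.array([m["m10"],m["m01"]])/m["m00"]+[x0-w,y0-w]
    mask=np.zeros(g.shape,np.uint8); cv2.fillConvexPoly(mask,hull,1)
    b=np.clip(sub[:,:,2]-90,0,None)*cv2.erode(mask,np.ones((3,3)))
    yy,xx=np.mgrid[:2*w,:2*w]; bc=np.array([(b*xx).sum(),(b*yy).sum()])/b.sum()+[x0-w,y0-w]
    print(cam,"vial",ctr,ray(cc,ctr,.063).round(4),"bub",bc,ray(cc,bc,.063).round(4), b.max())
    print(sub[:,:,2][6:22,3:25])
E
```

```text
top vial [259.7873956  211.79574791] [0.4921 0.0465 0.063 ] bub [255.20355835 210.99790686] [0.4945 0.0604 0.063 ] 132
[[155 191 194 192 186 174 168 184 114  90  23   0   0   0  28  32 121 168
  175 173 188 192]
 [161 191 194 191 165 159 182 124  29   0   0   0   0   0   0   0   0  75
  174 170 181 190]
 [164 191 193 177 175 149  50   0   0   0   0   0   0   0   0   0   0   0
   77 173 179 184]
 [169 194 191 168 184  94   0   0   0   0  10   3   0   0   0   0   0   0
    0  76 163 173]
 [174 194 175 186 114  15  11  90  78  16  39  31  31  28  21   3   0   0
    0   0  83 164]
 [180 197 154 188  77  36 111 197 166 116  37   0   0   0   4  28   6   0
    0   0  78 175]
 [186 196 161 138  35 136 192 205 149 204 104   0   0   0   0  16  24   0
    0   0   0 194]
 [189 185 169  88   0 183 203 211 134 211 111   0   0   0   0   0  32   4
    0   0   0 184]
 [192 188 169 118  16 170 198 222 175 204 101   0   0   0   0   0  29   0
    0   0   0 136]
 [191 201 175 116  25   0 118 203 137  46   0   0   0   0   0  21  32   0
    0   0   0 148]
 [192 200 175 144  51   0   0   0   0   0   0   0  
[... 1417 characters left out ...]
0  63  64  49  46  61  64  53
   77 176 186 193]
 [177 168  74  54  59  58  39  34  47  56  66  52  55  52  50  62  52  37
  152 210 159 178]
 [174 196 144  54  54  58  57  52  47  55  51  31  49  61  54  53  53 151
  215 194 157 199]
 [146 184 203 151  75  45  54  58  54  57  55  49  51  51  43  80 157 213
  200 148 183 234]
 [166 143 175 196 167 148 113  53  41  44  39  37  81 102 155 198 213 202
  140 146 194 183]
 [208 148 102 152 183 197 203 193 198 200 201 199 204 208 221 211 166 140
  174 182 133  69]
 [202 200 158 121 122 149 169 195 214 219 224 214 197 187 162 139 137 194
  205 132  31  19]
 [169 198 203 180 149 134 129 133 137 140 144 138 125 142 152 185 182 143
  111  43  61  89]]
```

View pics/c1.png

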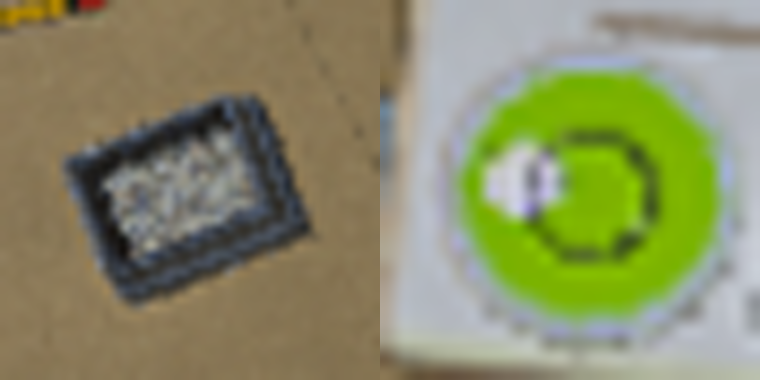

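The crop shows a slate-blue box with grey parts in it, which is my target (top pixel 157,214). The bubble is about 14 mm to the scale's +y of the vial centre, which gives left ≈ +1.4 rad and right ≈ -1.7 rad. Both are within the stated ranges. Next I'll fit the scale pose and get the first move.

```bash
cat >> h.py <<'E'
def plan(p,yaw=None):
    st=r.get_state(); Rm=R.from_euler("xyz",st["eef_rot"],degrees=True)
    d=Rm.inv().apply(np.array(p)-st["tcp_pos"])/.05
    print("t",st["time_s"],"tcp",st["tcp_pos"].round(4),"rot",st["eef_rot"].round(1),"F",st["contact_force"].round(1),"w",round(st["gripper_width"],4))
    print("tool shift units",d.round(2), "" if yaw is None else ("wz units",round(-((yaw-st["eef_rot"][2]+180)%360-180)/6,2)))
E
python3 - <<'E'
from h import *
W=np.array([[.502,.127],[.4735,-.172],[.492,.046],[.6085,-.0315],[.476,-.098],[.5685,-.029]])
S=np.array([[-80,150],[-80,-150],[-83,66],[40,0],[-83,-79],[0,0]])/1e3
wc,sc=W.mean(0),S.mean(0); H=(S-sc).T@(W-wc); y=np.arctan2(H[0,1]-H[1,0],H[0,0]+H[1,1])
Rz=np.array([[np.cos(y),-np.sin(y)],[np.sin(y),np.cos(y)]]); t=wc-Rz@sc
print("yaw",np.degrees(y),"org",t); print((S@Rz.T+t).round(4)); print(((S@Rz.T+t-W)*1e3).round(1))
c=shot("top"); im=c["img"]; sub=im[195:234,138:178]; 
hsv=cv2.cvtColor(sub,cv2.COLOR_RGB2HSV); g=((hsv[:,:,0]>100)&(hsv[:,:,0]<135)&(hsv[:,:,1]>40)).astype(np.uint8)
g=cv2.morphologyEx(g,cv2.MORPH_CLOSE,np.ones((5,5))); n,l,stt,ce=cv2.connectedComponentsWithStats(g); k=1+stt[1:,4].argmax()
pts=np.argwhere(l==k)[:,::-1].astype(np.float32)+[138,195]; rect=cv2.minAreaRect(pts.astype(np.float32)); b=cv2.boxPoints(rect)
w=np.array([ray(c,q,.022)[:2] for q in b]); print("box",w.mean(0).round(4),[(np.linalg.norm(w[i]-w[i-1]).round(3),np.degrees(np.arctan2(*(w[i]-w[i-1])[::-1])).round(1)) for i in range(4)])
plan([*( (S[0]@Rz.T+t)),.30],-22)
E
```

```text
yaw -5.513498677268184 org [ 0.56773765 -0.02867318]
[[ 0.5025  0.1283]
 [ 0.4737 -0.1703]
 [ 0.4915  0.045 ]
 [ 0.6076 -0.0325]
 [ 0.4775 -0.0993]
 [ 0.5677 -0.0287]]
[[ 0.5  1.3]
 [ 0.2  1.7]
 [-0.5 -1. ]
 [-0.9 -1. ]
 [ 1.5 -1.3]
 [-0.8  0.3]]
box [0.4899 0.3696] [(np.float64(0.055), np.float64(24.7)), (np.float64(0.071), np.float64(-67.2)), (np.float64(0.055), np.float64(-155.8)), (np.float64(0.07), np.float64(112.6))]
t 1.15 tcp [0.2515 0.6264 0.4047] rot [-180.     0.   -21.9] F [ 0.5 -0.4  0. ] w 0.0878
tool shift units [8.37 7.37 2.09] ('wz units', np.float64(0.02))
```

send_rows(
  xyz=[
    [0.4, 0.35, 0.1],
    [0.7, 0.62, 0.1],
    [0.7, 0.62, 0.1],
    [0.7, 0.62, 0.1],
    [0.7, 0.62, 0.1],
    [0.7, 0.62, 0.1],
    [0.7, 0.62, 0.1],
    [0.7, 0.62, 0.1],
  ],
  angular=[
    [0, 0, 0],
    [0, 0, 0],
    [0, 0, 0],
    [0, 0, 0],
    [0, 0, 0],
    [0, 0, 0],
    [0, 0, 0],
    [0, 0, 0],
  ],
  grip=[87, 87, 87, 87, 87, 87, 87, 87],
  grip_force=15,
)

```text
time_s: 1.95
tcp_pos: [0.4105, 0.3082, 0.3648]
eef_rot: [-180.0, -0.0, -21.9]
contact_force: [1.0, 1.0, 0.7]
gripper_width: 0.0873
```

send_rows(
  xyz=[
    [0.7, 0.62, 0.2],
    [0.7, 0.62, 0.2],
    [0.7, 0.62, 0.2],
    [0.7, 0.62, 0.2],
    [0.27, 0.2, 0.2],
    [0, 0, 0.1],
    [0, 0, 0],
    [0, 0, 0],
  ],
  angular=[
    [0, 0, 0],
    [0, 0, 0],
    [0, 0, 0],
    [0, 0, 0],
    [0, 0, 0],
    [0, 0, 0],
    [0, 0, 0],
    [0, 0, 0],
  ],
  grip=[87, 87, 87, 87, 87, 87, 87, 87],
)

```text
time_s: 2.75
tcp_pos: [0.5025, 0.1291, 0.31]
eef_rot: [-180.0, -0.0, -21.8]
contact_force: [0.4, 0.6, -0.0]
gripper_width: 0.0869
```

```bash
python3 -c "
from h import *
plan([.5025,.128,.252],-22)"
```

```text
t 2.75 tcp [0.5025 0.1291 0.31  ] rot [-180.    -0.   -21.8] F [ 0.4  0.6 -0. ] w 0.0869
tool shift units [0.01 0.02 1.16] ('wz units', np.float64(0.03))
```

send_rows(
  xyz=[
    [0, 0.02, 0.4],
    [0, 0, 0.4],
    [0, 0, 0.25],
    [0, 0, 0.11],
    [0, 0, 0],
    [0, 0, 0],
    [0, 0, 0],
    [0, 0, 0],
  ],
  angular=[
    [0, 0, 0],
    [0, 0, 0],
    [0, 0, 0],
    [0, 0, 0],
    [0, 0, 0],
    [0, 0, 0],
    [0, 0, 0],
    [0, 0, 0],
  ],
  grip=[87, 87, 87, 87, 60, 40, 40, 40],
)

```text
time_s: 3.55
tcp_pos: [0.5024, 0.1277, 0.2524]
eef_rot: [-179.9, -0.0, -21.9]
contact_force: [0.0, 0.5, 0.1]
gripper_width: 0.0604
```

send_rows(
  xyz=[
    [0, 0, 0],
    [0, 0, 0],
    [0, 0, 0],
    [0, 0, 0],
  ],
  angular=[
    [0, 0, 0],
    [0, 0, 0],
    [0, 0, 0],
    [0, 0, 0],
  ],
  grip=[40, 40, 40, 40],
)

```text
time_s: 3.95
tcp_pos: [0.503, 0.1289, 0.252]
eef_rot: [-179.8, -0.1, -21.9]
contact_force: [1.0, 8.2, -2.5]
gripper_width: 0.0437
```

send_rows(
  xyz=[
    [-0.01, -0.02, 0],
    [0, 0, 0],
    [0, 0, 0],
    [0, 0, 0],
    [0, 0, 0],
    [0, 0, 0],
    [0, 0, 0],
    [0, 0, 0],
  ],
  angular=[
    [0, 0, 0],
    [0, 0, -0.5],
    [0, 0, -0.9],
    [0, 0, -0.9],
    [0, 0, -0.9],
    [0, 0, -0.9],
    [0, 0, -0.9],
    [0, 0, -0.9],
  ],
  grip=[40, 40, 40, 40, 40, 40, 40, 40],
)

```text
time_s: 4.75
tcp_pos: [0.503, 0.1288, 0.252]
eef_rot: [-180.0, -0.1, 13.8]
contact_force: [4.9, 0.0, -2.2]
gripper_width: 0.0437
```

send_rows(
  xyz=[
    [0, 0, 0],
    [0, 0, 0],
    [0, 0, 0],
    [0, 0, 0],
    [0, 0, 0],
    [0, 0, 0],
    [0, 0, 0],
    [0, 0, 0],
  ],
  angular=[
    [0, 0, -0.9],
    [0, 0, -0.9],
    [0, 0, -0.9],
    [0, 0, -0.9],
    [0, 0, -0.9],
    [0, 0, -0.9],
    [0, 0, -0.9],
    [0, 0, -0.9],
  ],
  grip=[40, 40, 40, 40, 40, 40, 40, 40],
)

```text
time_s: 5.55
tcp_pos: [0.5034, 0.1283, 0.252]
eef_rot: [179.9, -0.1, 57.0]
contact_force: [8.9, -5.2, -5.2]
gripper_width: 0.0435
```

send_rows(
  xyz=[
    [0, 0, 0],
    [0, 0, 0],
    [0, 0, 0],
    [0, 0, 0],
    [0, 0, -0.4],
    [0, 0, -0.6],
    [0, 0, -0.4],
  ],
  angular=[
    [0, 0, -0.5],
    [0, 0, 0],
    [0, 0, 0],
    [0, 0, 0],
    [0, 0, 0],
    [0, 0, 0],
    [0, 0, 0],
  ],
  grip=[40, 40, 87, 87, 87, 87, 87],
)

```text
time_s: 6.25
tcp_pos: [0.5021, 0.1287, 0.3232]
eef_rot: [180.0, -0.0, 59.7]
contact_force: [0.4, -0.8, 0.1]
gripper_width: 0.078
```

```bash
python3 -c "
from h import *
plan([.4737,-.171,.32],45)"
```

```text
t 6.25 tcp [0.5021 0.1287 0.3232] rot [180.   -0.   59.7] F [ 0.4 -0.8  0.1] w 0.078
tool shift units [-5.46  2.53  0.06] ('wz units', np.float64(2.46))
```

send_rows(
  xyz=[
    [-0.4, 0.18, 0],
    [-0.8, 0.37, 0],
    [-0.8, 0.37, 0],
    [-0.8, 0.37, 0],
    [-0.8, 0.37, 0],
    [-0.8, 0.37, 0],
    [-0.8, 0.37, 0.06],
    [-0.26, 0.13, 0],
  ],
  angular=[
    [0, 0, 0],
    [0, 0, 0],
    [0, 0, 0],
    [0, 0, 0],
    [0, 0, 0],
    [0, 0, 0],
    [0, 0, 0],
    [0, 0, 0],
  ],
  grip=[87, 87, 87, 87, 87, 87, 87, 87],
)

```text
time_s: 7.05
tcp_pos: [0.4725, -0.1737, 0.3183]
eef_rot: [-179.9, 0.0, 59.6]
contact_force: [-1.1, 0.6, 0.7]
gripper_width: 0.0868
```

send_rows(
  xyz=[
    [0, 0, 0.2],
    [0, 0, 0.2],
    [0, 0, 0.2],
    [0, 0, 0],
  ],
  angular=[
    [0, 0, 0.82],
    [0, 0, 0.82],
    [0, 0, 0.82],
    [0, 0, 0],
  ],
  grip=[87, 87, 87, 87],
)

```text
time_s: 7.45
tcp_pos: [0.4729, -0.1709, 0.2875]
eef_rot: [-179.9, 0.1, 44.9]
contact_force: [0.7, -0.2, 0.1]
gripper_width: 0.0871
```

```bash
cat >> h.py <<'E'
def bub():
    cc=r.capture("top"); im=cc["img"]; x0,y0,w=260,212,15; sub=im[y0-w:y0+w,x0-w:x0+w].astype(int)
    g=((sub[:,:,1]-sub[:,:,2])>60); pts=np.argwhere(g)
    hull=cv2.convexHull(pts[:,::-1].astype(np.int32)); m=cv2.moments(hull); ctr=np.array([m["m10"],m["m01"]])/m["m00"]+[x0-w,y0-w]
    mask=np.zeros(g.shape,np.uint8); cv2.fillConvexPoly(mask,hull,1)
    b=np.clip(sub[:,:,2]-90,0,None)*cv2.erode(mask,np.ones((3,3)))
    yy,xx=np.mgrid[:2*w,:2*w]; bc=np.array([(b*xx).sum(),(b*yy).sum()])/max(1,b.sum())+[x0-w,y0-w]
    ref=np.array([259.79,211.80])
    d=(ray(cc,bc,.063)-ray(cc,ref,.063))[:2]; a=np.radians(-5.5); d=np.array([[np.cos(a),np.sin(a)],[-np.sin(a),np.cos(a)]])@d
    s,m=-d[0]/.004,d[1]/.0045
    print("hull ctr",ctr.round(2),"bubble off (scale) mm",(d*1e3).round(1),"left",round((s+m)/2,2),"right",round((s-m)/2,2),"rad cw; in 6deg units",(np.degrees([(s+m)/2,(s-m)/2])/6).round(1), b.sum())
    return cc
E
python3 -c "
from h import *
bub(); plan([.4737,-.170,.252],45)
print(r.mark_of('bubble_center','top')[:2],r.mark_of('vial_center','top')[:1],r.mark_of('screw_left_knob','top')[:1])"
```

```text
h.py:23: RuntimeWarning: invalid value encountered in divide
  hull=cv2.convexHull(pts[:,::-1].astype(np.int32)); m=cv2.moments(hull); ctr=np.array([m["m10"],m["m01"]])/m["m00"]+[x0-w,y0-w]
Traceback (most recent call last):
  File "h.py", line 24, in bub
    mask=np.zeros(g.shape,np.uint8); cv2.fillConvexPoly(mask,hull,1)
                                     ~~~~~~~~~~~~~~~~~~^^^^^^^^^^^^^
cv2.error: OpenCV(4.12.0) /io/opencv/modules/imgproc/src/drawing.cpp:2404: error: (-215:Assertion failed) points.checkVector(2, CV_32S) >= 0 in function 'fillConvexPoly'
```

The arm hides the vial from here, so I'll turn the right knob first and look afterwards.

send_rows(
  xyz=[
    [0.02, 0, 0.35],
    [0, 0, 0.25],
    [0, 0, 0.11],
    [0, 0, 0],
    [0, 0, 0],
    [0, 0, 0],
    [0, 0, 0],
    [0, 0, 0],
  ],
  angular=[
    [0, 0, 0],
    [0, 0, 0],
    [0, 0, 0],
    [0, 0, 0],
    [0, 0, 0],
    [0, 0, 0],
    [0, 0, 0],
    [0, 0, 0],
  ],
  grip=[87, 87, 60, 40, 40, 40, 40, 40],
)

```text
time_s: 8.3
tcp_pos: [0.474, -0.17, 0.2534]
eef_rot: [-179.9, 0.0, 44.9]
contact_force: [-10.0, 15.4, 13.9]
gripper_width: 0.045
```

send_rows(
  xyz=[
    [0, 0, 0],
    [0, 0, 0],
    [0, 0, 0],
  ],
  angular=[
    [0, 0, 0],
    [0, 0, 0],
    [0, 0, 0],
  ],
  grip=[40, 40, 40],
)

```text
time_s: 8.6
tcp_pos: [0.4736, -0.1697, 0.2534]
eef_rot: [-179.9, 0.0, 44.9]
contact_force: [-4.8, 6.9, 7.5]
gripper_width: 0.044
```

send_rows(
  xyz=[
    [0, 0, 0],
    [0, 0, 0],
    [0, 0, 0],
    [0, 0, 0],
    [0, 0, 0],
    [0, 0, 0],
    [0, 0, 0],
    [0, 0, 0],
  ],
  angular=[
    [0, 0, 0.6],
    [0, 0, 0.9],
    [0, 0, 0.9],
    [0, 0, 0.9],
    [0, 0, 0.9],
    [0, 0, 0.9],
    [0, 0, 0.9],
    [0, 0, 0.9],
  ],
  grip=[40, 40, 40, 40, 40, 40, 40, 40],
)

```text
time_s: 9.4
tcp_pos: [0.4736, -0.1696, 0.2533]
eef_rot: [-179.9, 0.1, 3.3]
contact_force: [-4.8, 6.2, 7.5]
gripper_width: 0.0437
```

send_rows(
  xyz=[
    [0, 0, 0],
    [0, 0, 0],
    [0, 0, 0],
    [0, 0, 0],
    [0, 0, 0],
    [0, 0, 0],
    [0, 0, 0],
    [0, 0, 0],
  ],
  angular=[
    [0, 0, 0.9],
    [0, 0, 0.9],
    [0, 0, 0.9],
    [0, 0, 0.9],
    [0, 0, 0.9],
    [0, 0, 0.9],
    [0, 0, 0.9],
    [0, 0, 0.9],
  ],
  grip=[40, 40, 40, 40, 40, 40, 40, 40],
)

```text
time_s: 10.2
tcp_pos: [0.4736, -0.1696, 0.2533]
eef_rot: [180.0, 0.1, -39.9]
contact_force: [-4.7, 7.9, 6.6]
gripper_width: 0.0434
```

send_rows(
  xyz=[
    [0, 0, 0],
    [0, 0, 0],
    [0, 0, 0],
    [0, 0, 0],
    [0, 0, -0.4],
    [0, 0, -0.6],
    [0, 0, -0.4],
  ],
  angular=[
    [0, 0, 0.9],
    [0, 0, 0.9],
    [0, 0, 0.3],
    [0, 0, 0],
    [0, 0, 0],
    [0, 0, 0],
    [0, 0, 0],
  ],
  grip=[40, 40, 40, 87, 87, 87, 87],
)

```text
time_s: 10.9
tcp_pos: [0.4748, -0.1703, 0.325]
eef_rot: [-180.0, -0.1, -52.2]
contact_force: [0.9, 0.1, -1.5]
gripper_width: 0.07
```

```bash
python3 - <<'E'
from h import *
plan([.46,-.24,.32])
c=shot("scene","s2")
print([(np.round(d["at"],4).tolist(),d["conf"]) for n in("bubble_center","vial_center") for d in r.mark_of(n,"scene")[:2]])
x0,y0=260,218; sub=c["img"][y0-20:y0+20,x0-30:x0+30,::-1]
t=shot("top"); sub2=t["img"][192:232,230:290,::-1]
cv2.imwrite("pics/v2.png",np.vstack([cv2.resize(q,(450,300),interpolation=cv2.INTER_CUBIC) for q in (sub,sub2)]))
E
```

```text
t 10.9 tcp [ 0.4748 -0.1703  0.325 ] rot [-1.80e+02 -1.00e-01 -5.22e+01] F [ 0.9  0.1 -1.5] w 0.07
tool shift units [0.92 1.09 0.1 ] 
[([0.5698, -0.0294, 0.0021], 0.34), ([0.4955, 0.0461, 0.0571], 0.97)]
```

View pics/v2.png

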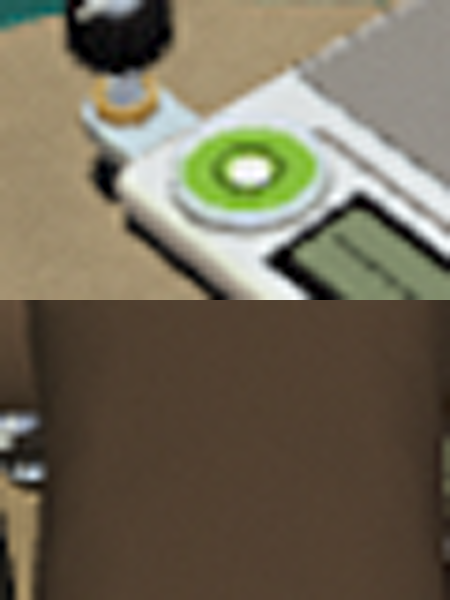

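Both knobs gripped and turned without slipping. The scene crop shows the bubble at (248,171) inside the ring centred near (250,168), so the scale looks level. I'll measure that, then press the key.

```bash
python3 - <<'E'
from h import *
c=r.capture("scene"); im=c["img"]; x0,y0,w=262,220,16; sub=im[y0-w:y0+w,x0-w:x0+w].astype(int)
g=((sub[:,:,1]-sub[:,:,2])>60).astype(np.uint8); n,l,s,ce=cv2.connectedComponentsWithStats(g); k=1+s[1:,4].argmax()
h=cv2.convexHull(np.argwhere(l==k)[:,::-1].astype(np.int32)); m=cv2.moments(h); v=np.array([m["m10"],m["m01"]])/m["m00"]+[x0-w,y0-w]
mk=np.zeros(g.shape,np.uint8); cv2.fillConvexPoly(mk,h,1); mk=cv2.erode(mk,np.ones((5,5))); b=np.clip(sub[:,:,2]-110,0,None)*mk
yy,xx=np.mgrid[:2*w,:2*w]; bb=np.array([(b*xx).sum(),(b*yy).sum()])/b.sum()+[x0-w,y0-w]
print(v,bb,((ray(c,bb,.063)-ray(c,v,.063))*1e3).round(1))
plan([.4775,-.0993,.255])
E
```

```text
[262.699877   220.03075031] [262.92872228 220.35691658] [-0.6 -1.5 -0. ]
t 11.15 tcp [ 0.4742 -0.1702  0.3228] rot [180.    0.  -52.2] F [-0.5 -0.1 -0.1] w 0.0859
tool shift units [-1.08 -0.92  1.36]
```

The bubble is about 1.6 mm from the centre, so the scale is level. Next is the key.

send_rows(
  xyz=[
    [-0.4, -0.34, 0.0],
    [-0.4, -0.34, 0.2],
    [-0.28, -0.24, 0.3],
    [0, 0, 0.4],
    [0, 0, 0.3],
    [0, 0, 0.15],
    [0, 0, 0],
    [0, 0, 0],
  ],
  angular=[
    [0, 0, 0],
    [0, 0, 0],
    [0, 0, 0],
    [0, 0, 0],
    [0, 0, 0],
    [0, 0, 0],
    [0, 0, 0],
    [0, 0, 0],
  ],
  grip=[0, 0, 0, 0, 0, 0, 0, 0],
)

```text
time_s: 11.95
tcp_pos: [0.4779, -0.0995, 0.2557]
eef_rot: [180.0, 0.0, -52.2]
contact_force: [-0.4, 0.9, -0.4]
gripper_width: 0.0283
```

```bash
python3 -c "
from h import *
plan([.4775,-.0993,.240])"
```

```text
t 11.95 tcp [ 0.4779 -0.0995  0.2557] rot [180.    0.  -52.2] F [-0.4  0.9 -0.4] w 0.0283
tool shift units [-0.01  0.    0.31]
```

send_rows(
  xyz=[
    [0, 0, 0],
    [0, 0, 0],
    [0, 0, 0],
    [0, 0, 0.1],
    [0, 0, 0.1],
    [0, 0, 0.08],
    [0, 0, 0],
    [0, 0, 0],
  ],
  angular=[
    [0, 0, 0],
    [0, 0, 0],
    [0, 0, 0],
    [0, 0, 0],
    [0, 0, 0],
    [0, 0, 0],
    [0, 0, 0],
    [0, 0, 0],
  ],
  grip=[0, 0, 0, 0, 0, 0, 0, 0],
)

```text
time_s: 12.75
tcp_pos: [0.478, -0.0993, 0.2429]
eef_rot: [-180.0, -0.1, -52.2]
contact_force: [-5.4, 2.0, 19.6]
gripper_width: 0.0005
```

send_rows(
  xyz=[
    [0, 0, 0.03],
    [0, 0, 0],
    [0, 0, 0],
    [0, 0, 0],
  ],
  angular=[
    [0, 0, 0],
    [0, 0, 0],
    [0, 0, 0],
    [0, 0, 0],
  ],
  grip=[0, 0, 0, 0],
)

```text
time_s: 13.15
tcp_pos: [0.478, -0.0993, 0.2425]
eef_rot: [-180.0, -0.1, -52.2]
contact_force: [-9.8, 4.1, 33.0]
gripper_width: 0.0
```

The tip stopped hard at about 64.5 mm, but fully down would be 61 mm. The fingers are probably resting on the key's surround. I'll back off and look closely.

send_rows(
  xyz=[
    [0, 0, -0.1],
    [0, 0, -0.3],
    [0, 0, -0.4],
  ],
  angular=[
    [0, 0, 0],
    [0, 0, 0],
    [0, 0, 0],
  ],
  grip=[0, 0, 0],
)

```text
time_s: 13.45
tcp_pos: [0.4772, -0.0993, 0.2795]
eef_rot: [179.9, 0.1, -52.2]
contact_force: [0.3, 0.1, 0.8]
gripper_width: 0.0001
```

```bash
python3 - <<'E'
from h import *
c=shot("scene","k",(235,190,335,265),8)
print(proj(c,[.4775,-.0993,.066]),proj(c,[.478,-.0993,.0645]))
E
```

```text
[297.4 247. ] [297.5 247.3]
```

View pics/k.png

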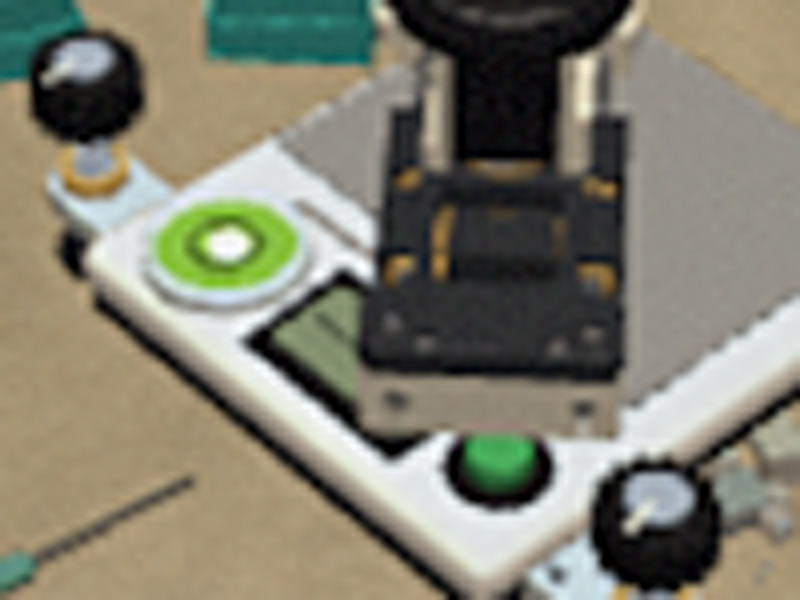

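```bash
python3 -c "
from h import *
print(r.finger_overhang, r.get_state()['moment'])"
```

```text
0.1781 [ 0.04304463 -0.3498818  -0.00388344]
```

send_rows(
  xyz=[
    [0, 0, 0.4],
    [0, 0, 0.27],
    [0, 0, 0.03],
    [0, 0, 0],
  ],
  angular=[
    [0, 0, 0],
    [0, 0, 0],
    [0, 0, 0],
    [0, 0, 0],
  ],
  grip=[0, 0, 0, 0],
)

```text
time_s: 13.9
tcp_pos: [0.4775, -0.0993, 0.2449]
eef_rot: [179.9, 0.0, -52.2]
contact_force: [-2.0, 2.1, 2.4]
gripper_width: 0.0009
```

```bash
python3 -c "
from h import *
plan([.4775,-.0993,.244]);print(r.get_state()['moment'])"
```

```text
t 13.9 tcp [ 0.4775 -0.0993  0.2449] rot [179.9   0.  -52.2] F [-2.   2.1  2.4] w 0.0009
tool shift units [0.   0.   0.02] 
[ 0.5229739   0.70286935 -0.0051055 ]
```

send_rows(
  xyz=[
    [0, 0, 0.02],
    [0, 0, 0],
  ],
  angular=[
    [0, 0, 0],
    [0, 0, 0],
  ],
  grip=[0, 0],
)

```text
time_s: 14.1
tcp_pos: [0.4775, -0.0993, 0.2444]
eef_rot: [180.0, 0.0, -52.2]
contact_force: [-2.5, 0.6, 3.2]
gripper_width: 0.0002
```

```bash
python3 -c "
from h import *
plan([.4775,-.0993,.244]);print(r.get_state()['moment'])"
```

```text
t 14.1 tcp [ 0.4775 -0.0993  0.2444] rot [180.    0.  -52.2] F [-2.5  0.6  3.2] w 0.0002
tool shift units [-0.   -0.    0.01] 
[ 0.42418404  0.87910591 -0.05268937]
```

send_rows(
  xyz=[
    [0, 0, 0.03],
    [0, 0, 0],
  ],
  angular=[
    [0, 0, 0],
    [0, 0, 0],
  ],
  grip=[0, 0],
)

```text
time_s: 14.3
tcp_pos: [0.4776, -0.0994, 0.2432]
eef_rot: [180.0, -0.0, -52.2]
contact_force: [-4.3, 2.1, 7.9]
gripper_width: 0.0002
```

```bash
python3 -c "
from h import *
plan([.4775,-.0993,.244]);print(r.get_state()['moment'])"
```

```text
t 14.3 tcp [ 0.4776 -0.0994  0.2432] rot [180.   -0.  -52.2] F [-4.3  2.1  7.9] w 0.0002
tool shift units [-0.    0.   -0.02] 
[ 0.5237456   1.5540458  -0.05908906]
```

```bash
python3 - <<'E'
from h import *
st=r.get_state(); print(st["joints"].round(1),st["joint_torque"].round(1),st["qd"].round(2),st["contact_force"].round(2),st["moment"].round(2))
c=shot("scene","k2",(180,140,340,260),5)
E
```

```text
[ 11.4  13.  -34.5   0.  -42.5  26.4] [ -0.3 -36.3  21.1   5.    1.5   0. ] [-0.05  0.1  -0.01 -0.02  0.01  0.08] [-4.34  2.1   7.92] [ 0.52  1.55 -0.06]
```

View pics/k2.png

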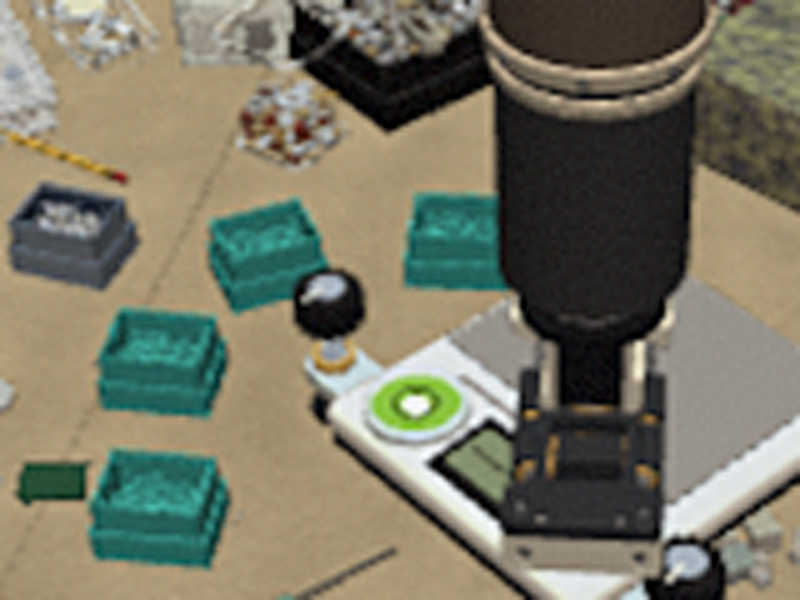

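The view is blocked. At this yaw a closed-finger corner comes within a few mm of the display frame, so I'll lift, turn the jaws along the scale's x axis so they clear it, and press again.

send_rows(
  xyz=[
    [0, 0, -0.25],
    [0, 0, -0.15],
    [0, 0, 0],
    [0, 0, 0],
    [0, 0, 0],
    [0, 0, 0],
    [0, 0, 0],
    [0, 0, 0],
  ],
  angular=[
    [0, 0, 0],
    [0, 0, 0.5],
    [0, 0, 0.95],
    [0, 0, 0.95],
    [0, 0, 0.95],
    [0, 0, 0.95],
    [0, 0, 0.95],
    [0, 0, 0.95],
  ],
  grip=[0, 0, 0, 0, 0, 0, 0, 0],
)

```text
time_s: 15.15
tcp_pos: [0.478, -0.0993, 0.2628]
eef_rot: [-179.9, 0.0, -89.7]
contact_force: [-0.2, 0.2, -0.4]
gripper_width: 0.0005
```

send_rows(
  xyz=[
    [0, 0, 0],
    [0, 0, 0.2],
    [0, 0, 0.15],
    [0, 0, 0.05],
    [0, 0, 0],
  ],
  angular=[
    [0, 0, 0.95],
    [0, 0, 0.05],
    [0, 0, 0],
    [0, 0, 0],
    [0, 0, 0],
  ],
  grip=[0, 0, 0, 0, 0],
)

```text
time_s: 15.65
tcp_pos: [0.4781, -0.0992, 0.2431]
eef_rot: [-180.0, -0.0, -95.3]
contact_force: [-2.3, 0.5, 11.7]
gripper_width: 0.0006
```

```bash
python3 -c "
from h import *
plan([.4775,-.0993,.240]);print(r.get_state()['moment'])"
```

```text
t 15.65 tcp [ 0.4781 -0.0992  0.2431] rot [-180.    -0.   -95.3] F [-2.3  0.5 11.7] w 0.0006
tool shift units [0.   0.01 0.06] 
[ 0.6468801   1.03324932 -0.01525216]
```

The tip stops at 64–65 mm again, so the wide closed fingertips seem to be held up by the surround. I'll tilt the tool so that only one finger corner goes into the key.

send_rows(
  xyz=[
    [0, 0, -0.5],
    [0, 0, -0.8],
    [0, 0, -0.2],
    [0, 0, 0],
    [0, 0, 0],
    [0, 0, 0],
    [0, 0, 0],
    [0, 0, 0],
  ],
  angular=[
    [0, 0, 0],
    [0, 0, 0],
    [-0.62, 0.4, 0],
    [-0.73, 0.47, 0],
    [-0.73, 0.47, 0],
    [-0.73, 0.47, 0],
    [-0.73, 0.47, 0],
    [-0.1, 0.1, 0],
  ],
  grip=[0, 0, 0, 0, 0, 0, 0, 0],
)

```text
time_s: 16.45
tcp_pos: [0.4781, -0.0991, 0.3162]
eef_rot: [157.4, -14.0, -92.5]
contact_force: [0.5, -0.0, -0.3]
gripper_width: 0.0002
```

```bash
cat >> h.py <<'E'
def corner(t,ct=(-.0095,-.021,.178)):
    Rm=R.from_euler("xyz",r.get_state()["eef_rot"],degrees=True)
    plan(np.array(t)-Rm.apply(ct)); print("axis z",Rm.apply([0,0,1]).round(2),"corner now",(r.get_state()["tcp_pos"]+Rm.apply(ct)).round(4),"down 10mm in tool units",(Rm.inv().apply([0,0,-.01])/.05).round(3))
E
python3 -c "
from h import *
# key centre + 6mm rear, 5mm left (scale frame)
a=np.radians(-5.5); o=np.array([[np.cos(a),-np.sin(a)],[np.sin(a),np.cos(a)]])@[.006,.005]
corner([.4775+o[0],-.0993+o[1],.076])"
```

```text
t 16.45 tcp [ 0.4781 -0.0991  0.3162] rot [157.4 -14.  -92.5] F [ 0.5 -0.  -0.3] w 0.0002
tool shift units [-1.06 -1.47  0.68] 
axis z [-0.39 -0.21 -0.9 ] corner now [ 0.4278 -0.1294  0.1466] down 10mm in tool units [-0.048 -0.074  0.179]
```

send_rows(
  xyz=[
    [-0.3, -0.4, 0.1],
    [-0.3, -0.4, 0.15],
    [-0.3, -0.4, 0.2],
    [-0.16, -0.27, 0.23],
    [0, 0, 0],
    [0, 0, 0],
  ],
  angular=[
    [0, 0, 0],
    [0, 0, 0],
    [0, 0, 0],
    [0, 0, 0],
    [0, 0, 0],
    [0, 0, 0],
  ],
  grip=[0, 0, 0, 0, 0, 0],
)

```text
time_s: 17.05
tcp_pos: [0.5341, -0.0649, 0.2471]
eef_rot: [157.7, -13.9, -92.6]
contact_force: [-0.2, 1.0, -0.8]
gripper_width: 0.0006
```

```bash
python3 -c "
from h import *
corner([.4775+.0065,-.0993+.0044,.068]); shot('scene','k3',(235,190,335,265),8)"
```

```text
t 17.05 tcp [ 0.5341 -0.0649  0.2471] rot [157.7 -13.9 -92.6] F [-0.2  1.  -0.8] w 0.0006
tool shift units [-0.04 -0.06  0.17] 
axis z [-0.39 -0.2  -0.9 ] corner now [ 0.4845 -0.0949  0.0773] down 10mm in tool units [-0.048 -0.074  0.18 ]
```

View pics/k3.png

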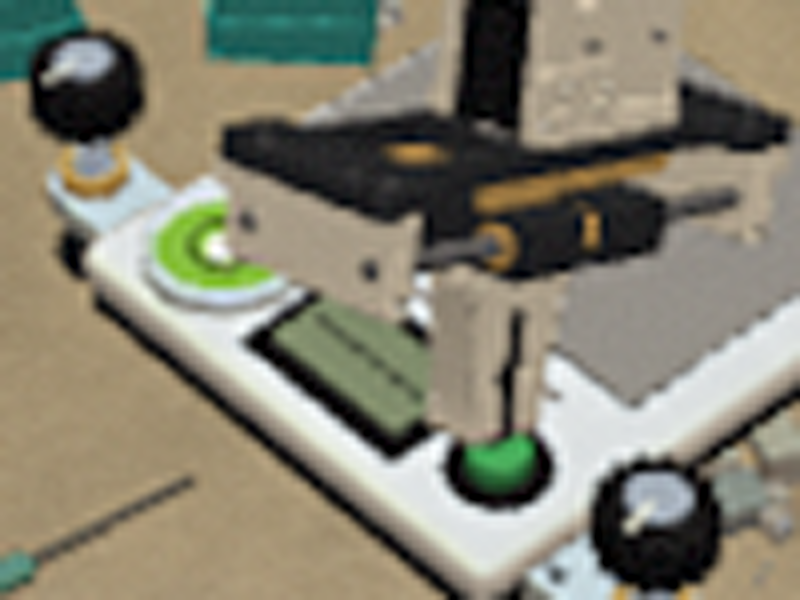

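The view is clear: the tilted fingertips hover just over the green key at crop (500,455), and the bubble is still inside the ring. I'll go down in small steps.

send_rows(
  xyz=[
    [-0.02, -0.04, 0.09],
    [-0.02, -0.03, 0.08],
    [0, 0, 0],
  ],
  angular=[
    [0, 0, 0],
    [0, 0, 0],
    [0, 0, 0],
  ],
  grip=[0, 0, 0],
)

```text
time_s: 17.4
tcp_pos: [0.534, -0.0652, 0.2378]
eef_rot: [157.7, -13.9, -92.7]
contact_force: [0.2, 0.3, 0.2]
gripper_width: 0.0007
```

send_rows(
  xyz=[
    [-0.01, -0.02, 0.05],
    [0, 0, 0],
    [0, 0, 0],
  ],
  angular=[
    [0, 0, 0],
    [0, 0, 0],
    [0, 0, 0],
  ],
  grip=[0, 0, 0],
)

```text
time_s: 17.7
tcp_pos: [0.5345, -0.0652, 0.2353]
eef_rot: [157.7, -13.9, -92.6]
contact_force: [0.1, 0.2, 1.5]
gripper_width: 0.0008
```

send_rows(
  xyz=[
    [-0.01, -0.02, 0.04],
    [0, 0, 0],
    [0, 0, 0],
  ],
  angular=[
    [0, 0, 0],
    [0, 0, 0],
    [0, 0, 0],
  ],
  grip=[0, 0, 0],
)

```text
time_s: 18.0
tcp_pos: [0.5346, -0.0652, 0.2329]
eef_rot: [157.7, -13.9, -92.6]
contact_force: [-1.0, 0.4, 3.0]
gripper_width: 0.0002
```

```bash
python3 -c "
from h import *
corner([.4775+.0065,-.0993+.0044,.061])"
```

```text
t 18.0 tcp [ 0.5346 -0.0652  0.2329] rot [157.7 -13.9 -92.6] F [-1.   0.4  3. ] w 0.0002
tool shift units [-0.02  0.01  0.04] 
axis z [-0.39 -0.2  -0.9 ] corner now [ 0.4851 -0.0953  0.0631] down 10mm in tool units [-0.048 -0.074  0.18 ]
```

The push is soft and spring-like now (1.5 N, then 3 N), so the key is moving. I'll continue to its stop.

send_rows(
  xyz=[
    [-0.01, -0.01, 0.04],
    [0, 0, 0],
    [0, 0, 0],
  ],
  angular=[
    [0, 0, 0],
    [0, 0, 0],
    [0, 0, 0],
  ],
  grip=[0, 0, 0],
)

```text
time_s: 18.3
tcp_pos: [0.5345, -0.0652, 0.2309]
eef_rot: [157.7, -13.9, -92.6]
contact_force: [-0.3, 0.7, 4.2]
gripper_width: 0.0002
```

send_rows(
  xyz=[
    [0, -0.01, 0.03],
    [0, 0, 0],
    [0, 0, 0],
  ],
  angular=[
    [0, 0, 0],
    [0, 0, 0],
    [0, 0, 0],
  ],
  grip=[0, 0, 0],
)

```text
time_s: 18.6
tcp_pos: [0.5345, -0.0653, 0.2301]
eef_rot: [157.7, -13.9, -92.6]
contact_force: [0.3, 3.0, 10.1]
gripper_width: 0.0002
```

```bash
python3 -c "
from h import *
corner([.4775+.0065,-.0993+.0044,.061])"
```

```text
t 18.6 tcp [ 0.5345 -0.0653  0.2301] rot [157.7 -13.9 -92.6] F [ 0.3  3.  10.1] w 0.0002
tool shift units [-0.01  0.03 -0.01] 
axis z [-0.39 -0.21 -0.9 ] corner now [ 0.4851 -0.0954  0.0602] down 10mm in tool units [-0.048 -0.074  0.18 ]
```

It bottomed at about 60–61 mm: 4.2 N on the spring, then 10 N at the hard stop, so the key is fully pressed. Next I'll lift, straighten and go to the blue box.

send_rows(
  xyz=[
    [0, 0, 0],
    [0.1, 0.15, -0.35],
    [0.2, 0.3, -0.7],
    [0.1, 0.15, -0.35],
    [0, 0, 0],
    [0, 0, 0],
    [0, 0, 0],
    [0, 0, 0],
  ],
  angular=[
    [0, 0, 0],
    [0, 0, 0],
    [0, 0, 0],
    [0.73, -0.47, 0],
    [0.73, -0.47, 0],
    [0.73, -0.47, 0],
    [0.73, -0.47, 0],
    [0.72, -0.46, 0],
  ],
  grip=[0, 0, 0, 40, 87, 87, 87, 87],
)

```text
time_s: 19.4
tcp_pos: [0.5327, -0.0666, 0.3078]
eef_rot: [-179.8, -0.1, -95.4]
contact_force: [-0.0, 0.3, -0.3]
gripper_width: 0.0348
```

```bash
python3 -c "
from h import *
plan([.491,.371,.30],-66)"
```

```text
t 19.4 tcp [ 0.5327 -0.0666  0.3078] rot [-1.798e+02 -1.000e-01 -9.540e+01] F [-0.   0.3 -0.3] w 0.0348
tool shift units [-8.64  1.65  0.14] ('wz units', np.float64(-4.9))
```

send_rows(
  xyz=[
    [-0.4, 0.08, 0],
    [-0.85, 0.16, 0],
    [-0.85, 0.16, 0],
    [-0.85, 0.16, 0],
    [-0.85, 0.16, 0],
    [-0.85, 0.16, 0],
    [-0.85, 0.16, 0],
    [-0.85, 0.16, 0],
  ],
  angular=[
    [0, 0, 0],
    [0, 0, 0],
    [0, 0, 0],
    [0, 0, 0],
    [0, 0, 0],
    [0, 0, 0],
    [0, 0, 0],
    [0, 0, 0],
  ],
  grip=[87, 87, 87, 87, 87, 87, 87, 87],
)

```text
time_s: 20.2
tcp_pos: [0.5022, 0.2568, 0.3064]
eef_rot: [180.0, -0.2, -95.4]
contact_force: [0.9, 0.2, 0.3]
gripper_width: 0.0868
```

send_rows(
  xyz=[
    [-0.85, 0.16, 0],
    [-0.85, 0.16, 0],
    [-0.59, 0.13, 0],
    [0, 0, 0.14],
    [0, 0, 0],
    [0, 0, 0],
    [0, 0, 0],
    [0, 0, 0],
  ],
  angular=[
    [0, 0, 0],
    [0, 0, 0],
    [0, 0, 0],
    [0, 0, -1],
    [0, 0, -1],
    [0, 0, -1],
    [0, 0, -1],
    [0, 0, -0.9],
  ],
  grip=[87, 87, 87, 87, 87, 87, 87, 87],
)

```text
time_s: 21.0
tcp_pos: [0.4909, 0.3711, 0.2986]
eef_rot: [179.8, -0.2, -65.7]
contact_force: [0.7, -0.9, 0.1]
gripper_width: 0.087
```

```bash
python3 - <<'E'
from h import *
bub(); shot("scene")
for n in ["blue_box_center","bubble_center","vial_center","zero_key_top"]:
    print(n,[(np.round(d["at"],4).tolist(),round(d["conf"],2)) for cam in ("top","scene") for d in r.mark_of(n,cam)[:2]])
plan([.491,.371,.184],-66)
E
```

```text
hull ctr [259.69 211.8 ] bubble off (scale) mm [-0.3  0.1] left 0.05 right 0.02 rad cw; in 6deg units [0.5 0.2] 2238
blue_box_center [([0.4429, 0.2264, 0.0212], 0.94), ([0.5655, 0.2562, 0.0207], 0.94), ([0.6556, 0.169, 0.0172], 0.87), ([0.4467, 0.2301, 0.0218], 0.78)]
bubble_center [([0.4942, 0.043, 0.0641], 0.55)]
vial_center [([0.4912, 0.0473, 0.0648], 0.58), ([0.4971, 0.0454, 0.0584], 0.83), ([0.6069, -0.0343, 0.0655], 0.46)]
zero_key_top [([0.4766, -0.097, 0.0699], 0.52), ([0.4783, -0.0957, 0.0639], 0.56)]
t 21.5 tcp [0.4911 0.3712 0.2993] rot [179.9  -0.2 -66. ] F [-0.8 -0.5  0.5] w 0.087
tool shift units [-0.01 -0.    2.31] ('wz units', np.float64(-0.0))
```

The top camera puts the bubble 0.3 mm from centre. Now I'll descend on the box.

send_rows(
  xyz=[
    [0, 0, 0.5],
    [0, 0, 0.6],
    [0, 0, 0.6],
    [0, 0, 0.4],
    [0, 0, 0.2],
    [0, 0, 0],
    [0, 0, 0],
    [0, 0, 0],
  ],
  angular=[
    [0, 0, 0],
    [0, 0, 0],
    [0, 0, 0],
    [0, 0, 0],
    [0, 0, 0],
    [0, 0, 0],
    [0, 0, 0],
    [0, 0, 0],
  ],
  grip=[87, 87, 87, 87, 87, 70, 55, 45],
  grip_force=20,
)

```text
time_s: 22.3
tcp_pos: [0.4915, 0.3712, 0.1857]
eef_rot: [180.0, -0.1, -65.9]
contact_force: [-0.5, -0.8, 0.1]
gripper_width: 0.0683
```

send_rows(
  xyz=[
    [0, 0, 0],
    [0, 0, 0],
    [0, 0, 0],
    [0, 0, 0],
  ],
  angular=[
    [0, 0, 0],
    [0, 0, 0],
    [0, 0, 0],
    [0, 0, 0],
  ],
  grip=[45, 45, 45, 45],
)

```text
time_s: 22.7
tcp_pos: [0.4911, 0.3709, 0.1852]
eef_rot: [179.9, -0.2, -65.9]
contact_force: [-2.1, -0.8, 6.0]
gripper_width: 0.053
```

send_rows(
  xyz=[
    [0, 0, -0.1],
    [0, 0, -0.3],
    [0, 0, -0.5],
    [0, 0, -0.6],
    [0, 0, -0.6],
    [0, 0, -0.4],
    [0, 0, 0],
  ],
  angular=[
    [0, 0, 0],
    [0, 0, 0],
    [0, 0, 0],
    [0, 0, 0],
    [0, 0, 0],
    [0, 0, 0],
    [0, 0, 0],
  ],
  grip=[45, 45, 45, 45, 45, 45, 45],
)

```text
time_s: 23.4
tcp_pos: [0.4916, 0.3718, 0.3126]
eef_rot: [-179.8, -0.1, -65.9]
contact_force: [-0.4, 0.7, -2.5]
gripper_width: 0.0534
```

```bash
python3 - <<'E'
from h import *
plan([.6076,-.0325,.32],-66)
c=shot("scene","g",(140,120,260,210),6)
E
```

```text
t 23.4 tcp [0.4916 0.3718 0.3126] rot [-1.798e+02 -1.000e-01 -6.590e+01] F [-0.4  0.7 -2.5] w 0.0534
tool shift units [ 8.33  1.18 -0.14] ('wz units', np.float64(0.01))
```

View pics/g.png

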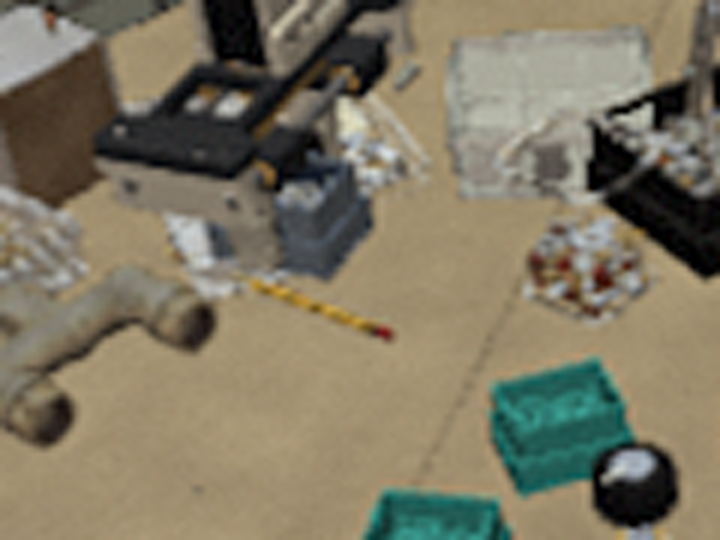

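The box hangs level between the fingers at crop (320,220), clear of the bench. Next I'll carry it to the pan.

send_rows(
  xyz=[
    [0.3, 0.04, 0],
    [0.6, 0.09, 0],
    [0.75, 0.11, 0],
    [0.75, 0.11, 0],
    [0.75, 0.11, 0],
    [0.75, 0.11, 0],
    [0.75, 0.11, 0],
    [0.75, 0.11, 0],
  ],
  angular=[
    [0, 0, 0],
    [0, 0, 0],
    [0, 0, 0],
    [0, 0, 0],
    [0, 0, 0],
    [0, 0, 0],
    [0, 0, 0],
    [0, 0, 0],
  ],
  grip=[45, 45, 45, 45, 45, 45, 45, 45],
)

```text
time_s: 24.25
tcp_pos: [0.5646, 0.1062, 0.3084]
eef_rot: [179.7, -0.2, -66.0]
contact_force: [0.2, 1.1, -3.5]
gripper_width: 0.0534
```

send_rows(
  xyz=[
    [0.75, 0.11, 0],
    [0.75, 0.11, 0],
    [0.7, 0.1, 0],
    [0.5, 0.08, 0],
    [0.23, 0.01, 0],
    [0, 0, 0.3],
    [0, 0, 0.3],
    [0, 0, 0],
  ],
  angular=[
    [0, 0, 0],
    [0, 0, 0],
    [0, 0, 0],
    [0, 0, 0],
    [0, 0, 0],
    [0, 0, 0],
    [0, 0, 0],
    [0, 0, 0],
  ],
  grip=[45, 45, 45, 45, 45, 45, 45, 45],
)

```text
time_s: 25.05
tcp_pos: [0.6046, -0.0341, 0.2775]
eef_rot: [179.5, -0.1, -66.0]
contact_force: [-0.9, -0.1, -3.2]
gripper_width: 0.0533
```

```bash
python3 -c "
from h import *
plan([.6076,-.0325,.2535],-66)"
```

```text
t 25.05 tcp [ 0.6046 -0.0341  0.2775] rot [ 1.795e+02 -1.000e-01 -6.600e+01] F [-0.9 -0.1 -3.2] w 0.0533
tool shift units [-0.   -0.07  0.48] ('wz units', np.float64(-0.0))
```

send_rows(
  xyz=[
    [0, -0.04, 0.15],
    [0, -0.03, 0.12],
    [0, 0, 0.08],
    [0, 0, 0.06],
    [0, 0, 0.04],
    [0, 0, 0.02],
    [0, 0, 0],
    [0, 0, 0],
  ],
  angular=[
    [0, 0, 0],
    [0, 0, 0],
    [0, 0, 0],
    [0, 0, 0],
    [0, 0, 0],
    [0, 0, 0],
    [0, 0, 0],
    [0, 0, 0],
  ],
  grip=[45, 45, 45, 45, 45, 45, 45, 45],
)

```text
time_s: 25.85
tcp_pos: [0.6093, -0.0324, 0.2575]
eef_rot: [179.9, -0.2, -66.0]
contact_force: [-1.1, 0.4, -2.9]
gripper_width: 0.0533
```

send_rows(
  xyz=[
    [0, 0, 0.04],
    [0, 0, 0],
    [0, 0, 0],
  ],
  angular=[
    [0, 0, 0],
    [0, 0, 0],
    [0, 0, 0],
  ],
  grip=[45, 45, 45],
)

```text
time_s: 26.15
tcp_pos: [0.6092, -0.0324, 0.2553]
eef_rot: [179.9, -0.2, -66.0]
contact_force: [0.1, 0.2, -2.1]
gripper_width: 0.0533
```

send_rows(
  xyz=[
    [0, 0, 0.03],
    [0, 0, 0],
    [0, 0, 0],
  ],
  angular=[
    [0, 0, 0],
    [0, 0, 0],
    [0, 0, 0],
  ],
  grip=[45, 45, 45],
)

```text
time_s: 26.45
tcp_pos: [0.6092, -0.0324, 0.2538]
eef_rot: [179.9, -0.2, -66.0]
contact_force: [-0.1, 0.2, -2.9]
gripper_width: 0.0533
```

send_rows(
  xyz=[
    [0, 0, 0.02],
    [0, 0, 0],
    [0, 0, 0],
  ],
  angular=[
    [0, 0, 0],
    [0, 0, 0],
    [0, 0, 0],
  ],
  grip=[45, 45, 45],
)

```text
time_s: 26.75
tcp_pos: [0.6093, -0.0324, 0.2532]
eef_rot: [179.9, -0.2, -65.9]
contact_force: [-0.8, 0.1, 1.3]
gripper_width: 0.0534
```

send_rows(
  xyz=[
    [0, 0, 0.02],
    [0, 0, 0],
    [0, 0, 0],
  ],
  angular=[
    [0, 0, 0],
    [0, 0, 0],
    [0, 0, 0],
  ],
  grip=[45, 45, 45],
)

```text
time_s: 27.05
tcp_pos: [0.6092, -0.0324, 0.2531]
eef_rot: [179.9, -0.2, -65.9]
contact_force: [-4.7, 1.3, 9.9]
gripper_width: 0.0534
```

The box touched down at 0.2532 m, as computed. I'll open gently, lift away and check.

send_rows(
  xyz=[
    [0, 0, -0.02],
    [0, 0, 0],
    [0, 0, 0],
    [0, 0, 0],
    [0, 0, 0],
    [0, 0, 0],
    [0, 0, 0],
  ],
  angular=[
    [0, 0, 0],
    [0, 0, 0],
    [0, 0, 0],
    [0, 0, 0],
    [0, 0, 0],
    [0, 0, 0],
    [0, 0, 0],
  ],
  grip=[56, 60, 66, 72, 80, 87, 87],
)

```text
time_s: 27.75
tcp_pos: [0.6092, -0.0324, 0.2527]
eef_rot: [179.9, -0.2, -66.0]
contact_force: [-0.7, -1.1, 0.6]
gripper_width: 0.0857
```

send_rows(
  xyz=[
    [0, 0, -0.2],
    [0, 0, -0.5],
    [0, 0, -0.8],
    [0, 0, -0.8],
    [0, 0, -0.4],
    [-0.5, 0, 0],
    [-0.8, 0, 0],
    [-0.8, 0, 0],
  ],
  angular=[
    [0, 0, 0],
    [0, 0, 0],
    [0, 0, 0],
    [0, 0, 0],
    [0, 0, 0],
    [0, 0, 0],
    [0, 0, 0],
    [0, 0, 0],
  ],
  grip=[87, 87, 87, 87, 87, 87, 87, 87],
)

```text
time_s: 28.55
tcp_pos: [0.5659, 0.0645, 0.3885]
eef_rot: [179.9, -0.2, -66.0]
contact_force: [0.2, 0.2, -0.1]
gripper_width: 0.0867
```

send_rows(
  xyz=[
    [-0.8, 0, 0],
    [-0.8, 0, 0],
    [-0.8, 0, 0],
    [-0.8, 0, 0],
    [-0.8, 0, 0],
    [-0.4, 0, 0],
    [0, 0, 0],
    [0, 0, 0],
  ],
  angular=[
    [0, 0, 0],
    [0, 0, 0],
    [0, 0, 0],
    [0, 0, 0],
    [0, 0, 0],
    [0, 0, 0],
    [0, 0, 0],
    [0, 0, 0],
  ],
  grip=[87, 87, 87, 87, 87, 87, 87, 87],
)

```text
time_s: 29.35
tcp_pos: [0.4767, 0.2651, 0.3873]
eef_rot: [179.9, -0.2, -65.9]
contact_force: [0.4, 0.5, 0.3]
gripper_width: 0.0872
```

```bash
python3 - <<'E'
from h import *
bub(); c=shot("top","f",(220,140,400,260),4); s=shot("scene")
for n in ["blue_box_center","pan_center","zero_key_top","black_box_center"]:
    for cam in ("top","scene"): print(n,cam,[(np.round(d["at"],3).tolist(),round(d["conf"],2)) for d in r.mark_of(n,cam)[:5]])
im=s["img"][185:275,225:345,::-1]; a=cv2.imread("pics/f.png"); b=cv2.resize(im,(640,480),interpolation=cv2.INTER_CUBIC)
cv2.imwrite("pics/f2.png",np.vstack([cv2.resize(a,(450,300)),cv2.resize(b,(400,300)).repeat(1,1)[:, :400] if 0 else cv2.resize(b,(450,300))]))
E
```

```text
hull ctr [259.72 211.87] bubble off (scale) mm [-0.   0.1] left 0.02 right -0.01 rad cw; in 6deg units [ 0.2 -0.1] 2377
blue_box_center top [([0.564, 0.256, 0.019], 0.91), ([0.44, 0.223, 0.02], 0.82), ([0.61, -0.031, 0.087], 0.78), ([0.36, 0.126, 0.028], 0.7), ([0.658, 0.17, 0.022], 0.69)]
blue_box_center scene [([0.609, -0.032, 0.091], 0.93), ([0.447, 0.23, 0.022], 0.92), ([0.656, 0.166, 0.021], 0.68), ([0.362, 0.132, 0.026], 0.64), ([0.561, 0.254, 0.018], 0.59)]
pan_center top [([0.609, -0.031, 0.067], 0.63), ([0.504, 0.128, 0.086], 0.33)]
pan_center scene [([0.607, -0.034, 0.069], 0.94)]
zero_key_top top [([0.476, -0.097, 0.068], 0.64)]
zero_key_top scene [([0.475, -0.099, 0.067], 0.6)]
black_box_center top [([0.478, -0.341, 0.02], 0.86)]
black_box_center scene [([0.475, -0.342, 0.022], 0.55)]
```

View pics/f2.png

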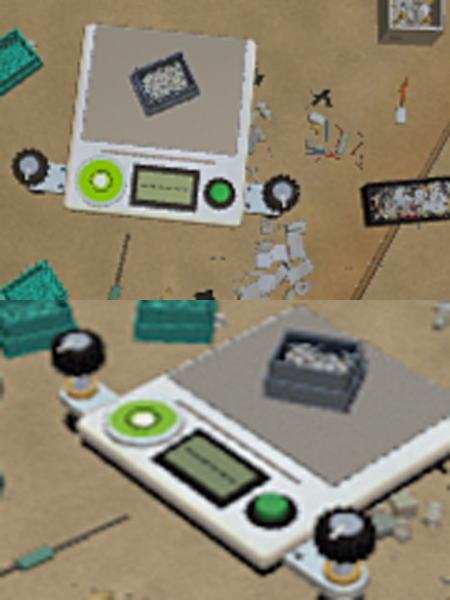

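The box stands upright on the pan at (165,82) in the top view. The bubble is inside the ring, the key is up, the black box hasn't moved and the arm is clear. Handing in.

```bash
python3 -c "
from plant import r
print(r.close_job())"
```

```text
the job is handed in; nothing more can be done
None
```

I levelled the scale, pressed the zero key fully down, set the blue box on the pan and handed the job in at about 30 s of the 61 s allowed. The hand-in gives no verdict, so these are my own last checks.

- **Levelling:** I turned the left knob about 82° counter-clockwise and the right knob about 97° clockwise. The bubble measured 0.3 mm or less from the vial's centre in the top picture, both before and after the box was placed. The only reading before the key press was about 1.6 mm, from the scene camera; the limit is 4 mm.
- **Zero key:** Two presses with the fingers pointing straight down stopped at 64–65 mm. The first reached 33 N, probably because the closed fingertips were resting on the key's surround. The third press, with one finger corner tilted in, gave about 4 N of spring force and then a hard stop at 60–61 mm, which is full travel. I read this from force and height only, not from the key itself. The key looked up again in the last picture.
- **Blue box:** It stands upright at about (0.610, -0.031), 2–3 mm from the middle of the pan. It touched down softly, with at most about 10 N at the wrist.
- **Black box:** It is where it was, within the 4 mm the networks can measure.
- **Disagreement:** The networks also reported the turquoise boxes as the blue box. I chose the slate-blue one by looking at the picture.

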